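# Swap the counted culture dish for the next one and hold the magnifier over it

### The arm

A 6-joint arm with a two-finger parallel gripper is mounted at the origin on the work surface; the furniture and walls round the work are solid. World frame = base frame: x ahead of the robot, y to its left, z up, the work surface at z = 0. Lengths are in m, angles in rad, forces in N, time in s.
With the tool pointing down it reaches from about 0.225 to 0.875 m from the base axis. Payload 3.4 kg.
Tool frame: the origin (TCP) lies on the centre line of the jaws, within the pads' length; the fingertips stand 22 mm ahead of it and the grasp point (between the pads) lies 3 mm ahead of it; z points along the fingers, y is the line along which they close (so a half turn about z gives the same grasp; the last joint's range is limited). The gripper opens to 85 mm and grips with 20 to 120 N. Pads are 22 mm wide; open, the fingers measure 114 mm over their backs; the gripper's body (76 mm by 85 mm) begins 54 mm behind the grasp point. The pads swing forward as they close: fully open they stand 13 mm farther back than shut.
Start: joints at [-1.277, 0.276, 1.505, -0, 1.361, -0.121], TCP at [0.232, -0.526, 0.253] pointing down, gripper open.
Joint ranges: [-2.89, 2.89], [-0.75, 2.08], [0.22, 2.7], [-1.18, 4.32], [0.11, 2.71], [-2.7, 2.7]. Speed limits (rad/s): [2.57, 2.57, 3.14, 3.14, 3.14, 3.14].

### API

Orientations are given as a unit quaternion [w, x, y, z].
In Python, from rig import manip gives the robot as it stands.
- The arm moves only by the shell command python3 steer.py 'ROWS' [OPENING] [FORCE]. ROWS is rows parted by semicolons, their numbers by spaces, 1 to 5 of them, each of 4 numbers: dx, dy, dz in m, then a turn about the tool's z in rad; each row shifts and turns the commanded pose from where the row before left it, along the tool's axes as they then stand; what a row does not reach is not made up. A row lasts 1/12 s, in which the tool goes at most 0.0417 m and 0.125 rad, less where a joint would pass 70% of its speed; a pose out of reach is approached as far as the arm can. OPENING is the finger opening in m, set as the command begins (- or left out keeps the last). The fingers move at their own pace and stop on an object; FORCE is the grip in N (left out, the last holds). Time passes only in rows, so rows that do not move let the fingers close. It prints the time, the measured TCP pose, the force, the opening and the grip force at its end.
- manip.get_state(): the state, without advancing time (a new reading comes with each control period).
- manip.get_image(name): name is "scene" or "side" or "wrist"; returns a dict with "img" (384x512x3 uint8, red, green, blue), "camera_matrix" (3x3 intrinsics, pixels), "T" (4x4, takes a point from camera to world coordinates); the wrist camera has in their place "hand_eye" (4x4, takes a point from camera to tool coordinates, whose origin is the TCP and whose axes are the flange's). Camera axes: x right, y down, z forward; pixel columns grow to the right and rows downward; lengths in m; the calibration is good to about 2 mm. A picture is of the moment at which its call begins: read the wrist's pose just before it. There is no depth.
- manip.sign_off(): hands the job in; it is judged then, once.
The state is a dict: "clock": time; "qpos": joint angles; "qd": joint speeds; "effort": joint torques, N m; "position": TCP position; "ee_rot": TCP orientation; "contact_force": force on the tool from outside, world axes, zero at the start; "moment": the same for the moment, N m; "width": finger opening in m; "gripper_force": force on a finger pad.
Only numpy, scipy, OpenCV 4.12 (cv2) and the standard library are available. Lean on these libraries where they do the work, as an engineer would, in place of code of your own. Each camera call takes 0.05 s, during which the arm holds its last target. There are 200 camera calls.

### The job

The dish with red agar on the small light box has been counted: swap it with the dish with yellow agar, so that the yellow one ends fully seated in the light box's round seat and the red one fully seated in the carrier place the yellow one came from. Then take the magnifier by its handle, carry it over the tray of bottles and finish while still holding it, level and still, with the lens centred over the yellow dish and about 3 cm above its lid, touching nothing but your fingers. Keep the dishes level as you carry them, and do not disturb the green dish or the bottles and probe stand on the tray.

Things in the scene. Friction and masses are not known exactly. Their poses are not given: they have to be found in the camera images.
- red_dish: closed culture dish with dark red agar, starts in the light box. Round, lid 60 mm across and 20 mm tall over all; lid and base are one rigid piece of 45 g. The lid's straight side reaches from 7 mm to 20 mm above the underside; the base below it is 57 mm across. Origin: centre of its underside, z up. Its grip band above a seat's rim is 14 mm high
- yellow_dish: closed culture dish with yellow agar, same size, mass and origin as the red one; starts in one of the two carrier places (which one varies)
- green_dish: closed culture dish with green agar, same size and origin; stays in the other carrier place, leave it alone
- light_box: low white light box with a grey top, 130 x 130 mm and 20 mm high, fixed to the bench (where it stands varies). In the middle of its top is one round seat, 62 mm across and 6 mm deep with a 1.5 mm chamfer and a white gridded floor. Origin: centre of its underside, z up
- light_box_seat (a point): centre of the floor of the light box's seat, 14 mm above the bench and 6 mm below the top of the light box; a seated dish has its origin here, up to 2.5 mm to the side
- dish_carrier: blue plate, 166 (its x) x 84 (its y) x 12 mm, fixed to the bench (where it lies varies), with two round seats like the light box's (62 mm across, 6 mm deep, chamfered), centres 76 mm apart along its x axis. Origin: centre of its underside, z up. There is room for fingers on the two long sides (close along its y axis)
- carrier_seat_a (a point): centre of the floor of the carrier seat at its x = -38 mm, 6 mm above the bench
- carrier_seat_b (a point): centre of the floor of the carrier seat at its x = +38 mm, 6 mm above the bench
- magnifier: hand magnifier lying flat, 140 g: a black-rimmed round lens, 92 mm across and 12 mm thick, on a straight steel handle 11 mm wide, 12.5 mm high and about 158 mm long; 268 mm over all. Origin: on the bench under the middle of its outline; its z is up, square to the lens. The handle runs along the line from point grip to point lens. Its balance point lies on that line, 37 mm from grip towards the lens
- lens (a point): centre of the lens, mid-thickness (7 mm above the underside of the magnifier); the rim is 46 mm round it and reaches 6 mm above and below it
- grip (a point): point in the handle to take it by, 6 mm above the underside, 108 mm from point lens; the fingers close across the handle's 11 mm width. The handle reaches 44 mm from here towards the lens and 114 mm away from it
- bottle_tray: shallow white tray 224 (its x) x 76 x 12 mm between the magnifier and the light box, fixed; four things up to 119 mm tall stand on it, their tops up to 122 mm above the bench. Origin: centre of its underside
- mini_centrifuge: white bench centrifuge with its lid open, fixed and always in the same place, about 190 mm square and 90 mm high, 220 mm to the top of the lid; not used. Origin: centre of its underside. Between it, the light box and the tray is free bench where a dish can be set aside: 180 mm to the right of its centre (towards -y) and 450 mm ahead of the robot's base axis
- vial_red: dropper vial with red label, 20 mm across, 82 mm tall, loose on the tray, leave it alone. Origin: centre of its underside
- blue_flask: blue bottle with black cap, 62 mm across, 90 mm tall, loose on the tray, leave it alone. Origin: centre of its underside
- probe_stand: steel foot 40 mm across with an upright black-gripped handle, 119 mm tall, loose on the tray, leave it alone. Origin: centre of its underside
- vial_green: dropper vial with green label, 20 mm across, 82 mm tall, loose on the tray, leave it alone. Origin: centre of its underside

How it is judged:
By the outcome, as a careful person would: the job done as asked, in the order asked, and still so for the second after the job is handed in, while the arm keeps its last pose, push and grip.
It also fails if it takes over 67 s, if anything falls off the work surface, if the arm or the gripper's body presses on something with over 40 N, if the wrist force passes 120 N, or if a joint passes its speed limit or range.

## Working session

There is one attempt and no reset: what is moved stays moved. The work goes in short steps, Python scripts to look and compute and a shell command to move; the robot and the scene stay as the last step left them, time stands still between calls to the robot, and variables do not carry over. Pictures are saved under pics/ and viewed, at most 10 in all, crops included, and the job is handed in when it is done.

```bash
ls; mkdir -p pics; cat > h.py <<'E'
import numpy as np, cv2
from rig import manip
from scipy.spatial.transform import Rotation as R
def rot(q): return R.from_quat([q[1],q[2],q[3],q[0]]).as_matrix()
def grab(name,fn=None):
    s=manip.get_state(); d=manip.get_image(name); K=np.array(d["camera_matrix"])
    if "T" in d: T=np.array(d["T"])
    else:
        W=np.eye(4);W[:3,:3]=rot(s["ee_rot"]);W[:3,3]=s["position"];T=W@np.array(d["hand_eye"])
    im=cv2.cvtColor(d["img"],cv2.COLOR_RGB2BGR)
    if fn: cv2.imwrite("pics/"+fn,im); np.savez("pics/"+fn[:-4],K=K,T=T)
    return im,K,T
def ray(K,T,p):
    d=T[:3,:3]@np.linalg.inv(K)@np.array([p[0],p[1],1.]);return T[:3,3],d/np.linalg.norm(d)
def onz(K,T,p,z):
    o,d=ray(K,T,p);return o+d*(z-o[2])/d[2]
def meet(rs):
    A=np.zeros((3,3));b=np.zeros(3)
    for o,d in rs:
        M=np.eye(3)-np.outer(d,d);A+=M;b+=M@o
    x=np.linalg.solve(A,b);return x,[np.linalg.norm((np.eye(3)-np.outer(d,d))@(x-o)) for o,d in rs]
def proj(K,T,X):
    p=K@(T[:3,:3].T@(np.array(X)-T[:3,3]));return p[:2]/p[2]
E
python3 - <<'E'
from h import *
s=manip.get_state();print({k:np.round(v,3) for k,v in s.items()});print(rot(s["ee_rot"]).round(3))
a=[]
for n in("scene","side","wrist"):
    im,K,T=grab(n,n+"0.png");a.append(im);print(n,K.round(0).tolist(),T.round(3).tolist())
cv2.imwrite("pics/m.png",cv2.resize(np.vstack([np.hstack(a[:2]),np.hstack([a[2],a[2]*0])]),(800,600)))
E
```

```text
pics
rig.py
steer.py
{'clock': np.float64(0.0), 'qpos': array([-1.277,  0.277,  1.506, -0.   ,  1.361, -0.121]), 'qd': array([-0.   , -0.   , -0.001,  0.001,  0.   ,  0.002]), 'effort': array([-0.0000e+00, -4.1677e+01, -2.4580e+01, -0.0000e+00,  1.1000e-02,
        0.0000e+00]), 'position': array([ 0.232, -0.526,  0.252]), 'ee_rot': array([-0.001,  0.979,  0.206, -0.   ]), 'contact_force': array([-0.243, -0.625,  0.026]), 'moment': array([-0.059, -0.04 , -0.008]), 'gripper_force': np.float64(0.0), 'width': np.float64(0.085)}
[[ 0.915  0.403 -0.001]
 [ 0.403 -0.915  0.002]
 [ 0.    -0.002 -1.   ]]
scene [[477.0, 0.0, 260.0], [0.0, 477.0, 194.0], [0.0, 0.0, 1.0]] [[0.266, -0.472, 0.841, -0.515], [-0.964, -0.14, 0.226, -0.311], [0.01, -0.87, -0.492, 0.653], [0.0, 0.0, 0.0, 1.0]]
side [[383.0, 0.0, 259.0], [0.0, 383.0, 192.0], [0.0, 0.0, 1.0]] [[0.98, 0.124, -0.158, 0.635], [0.2, -0.543, 0.815, -0.79], [0.015, -0.83, -0.557, 0.583], [0.0, 0.0, 0.0, 1.0]]
wrist [[275.0, 0.0, 257.0], [0.0, 275.0, 192.0], [0.0, 0.0, 1.0]] [[0.403, -0.869, -0.287, 0.305], [-0.915, -0.383, -0.124, -0.492], [-0.002, 0.313, -0.95, 0.374], [0.0, 0.0, 0.0, 1.0]]
```

View pics/m.png

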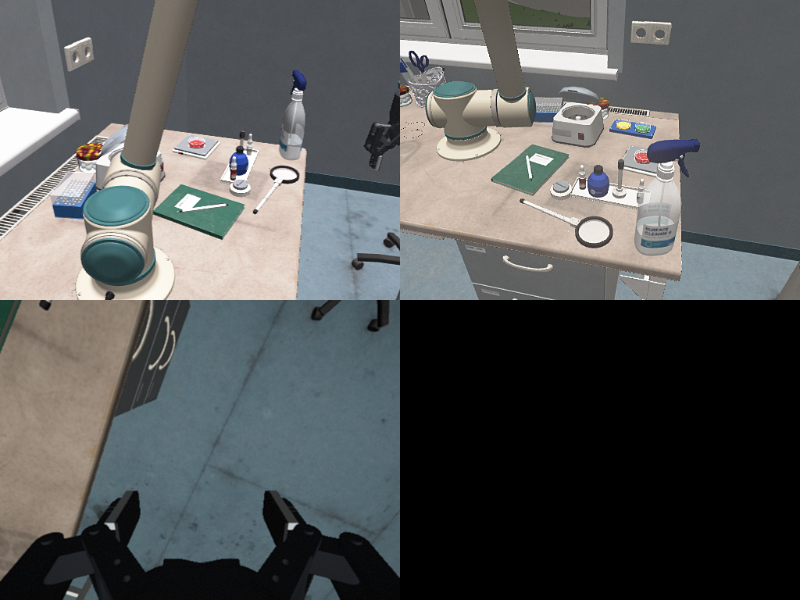

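Mosaic (scene, side, wrist, at 1/1.28 scale): red dish about scene (252,184) and side (311,200); yellow about side (287,161), green about (311,164); lens about side (248,296), scene (365,223). The wrist sees only floor.

```bash
cat >> h.py <<'E'
RNG={'red':[((0,120,90),(8,255,255)),((172,120,90),(180,255,255))],'yellow':[((22,110,120),(35,255,255))],'green':[((38,90,80),(75,255,255))],'blue':[((95,120,60),(118,255,255))]}
def blobs(im,c,amin=20):
    h=cv2.cvtColor(im,cv2.COLOR_BGR2HSV);m=sum(cv2.inRange(h,np.array(a),np.array(b)) for a,b in RNG[c])
    m=cv2.morphologyEx(m,cv2.MORPH_CLOSE,np.ones((5,5)))
    cs,_=cv2.findContours(m,cv2.RETR_EXTERNAL,cv2.CHAIN_APPROX_NONE)
    return sorted([c for c in cs if cv2.contourArea(c)>amin],key=cv2.contourArea,reverse=True)
def cen(c):
    if len(c)>=5: return np.array(cv2.fitEllipse(cv2.convexHull(c))[0])
    M=cv2.moments(c);return np.array([M['m10'],M['m01']])/M['m00']
E
python3 - <<'E'
from h import *
for n in("scene","side"):
    im=cv2.imread(f"pics/{n}0.png");z=np.load(f"pics/{n}0.npz");K,T=z['K'],z['T']
    for c in RNG:
        for b in blobs(im,c,30)[:4]:
            p=cen(b);print(n,c,p.round(1),cv2.contourArea(b),cv2.boundingRect(b),onz(K,T,p,.02).round(3))
    h=cv2.cvtColor(im,cv2.COLOR_BGR2GRAY)
    for nm,p in(("lens",[(365,223),(248,296)]),("gripend",[(326,271),(160,258)])):
        q=p[n=="side"];print(nm,onz(K,T,q,.007).round(3))
a=cv2.imread("pics/scene0.png")[130:290,200:420];b=cv2.imread("pics/side0.png")[120:330,130:430]
cv2.imwrite("pics/c.png",np.vstack([cv2.resize(a,(600,300)),cv2.resize(b,(600,300))]))
E
```

```text
scene red [115. 192.] 320.0 (98, 183, 33, 19) [0.467 0.36  0.02 ]
scene red [251.1 184.2] 115.5 (242, 179, 20, 11) [0.614 0.02  0.02 ]
scene yellow [110.6 190. ] 52.5 (104, 184, 16, 11) [0.473 0.377 0.02 ]
scene blue [ 96.1 254.6] 689.0 (68, 234, 57, 46) [0.205 0.254 0.02 ]
scene blue [305.6 208.8] 360.5 (294, 195, 24, 29) [ 0.526 -0.152  0.02 ]
scene blue [383.3 100.4] 175.5 (375, 90, 17, 22) [ 1.481 -0.301  0.02 ]
scene blue [361.6 185.1] 31.5 (358, 180, 9, 11) [ 0.698 -0.279  0.02 ]
lens [ 0.522 -0.304  0.007]
gripend [ 0.305 -0.238  0.007]
side red [310.1 201.5] 137.0 (301, 196, 18, 12) [0.613 0.022 0.02 ]
side red [257.3 130.8] 74.5 (249, 126, 18, 11) [0.395 0.408 0.02 ]
side red [  2.  113.3] 34.5 (0, 110, 9, 8) [-0.559  0.339  0.02 ]
side yellow [285.9 159.8] 98.5 (278, 156, 17, 9) [0.521 0.225 0.02 ]
side green [310.5 164.1] 95.5 (302, 160, 18, 9) [0.597 0.216 0.02 ]
side blue [253.1 229.1] 336.0 (240, 220, 27, 20) [ 0.494 -0.118  0.02 ]
side blue [356.8 183.2] 250.0 (320, 178, 64, 10) [0.731 0.138 0.02 ]
side blue [297.8 165.2] 238.5 (268, 153, 59, 24) [0.56  0.201 0.02 ]
side blue [-2.8 81.7] 94.0 (0, 75, 9, 18) [-0.846  0.647  0.02 ]
lens [ 0.524 -0.302  0.007]
gripend [ 0.317 -0.241  0.007]
```

```bash
python3 steer.py '0.0245 -0.0315 -0.01 0.108;0.0245 -0.0315 -0.01 0.108;0.0245 -0.0315 -0.01 0.108;0.0245 -0.0315 -0.01 0.108;0.0245 -0.0315 -0.01 0.108'; python3 steer.py '0.0132 -0.0378 0 0;0.0132 -0.0378 0 0;0.0132 -0.0378 0 0;0.0132 -0.0378 0 0;0.0132 -0.0378 0 0';python3 steer.py '0.0132 -0.0378 0 0;0.0132 -0.0378 0 0;0.0132 -0.0378 0 0;0.0132 -0.0378 0 0;0.0132 -0.0378 0 0'
python3 - <<'E'
from h import *
s=manip.get_state();print(s['position'].round(3),rot(s["ee_rot"]).round(3).tolist(),np.array(s['qpos']).round(2))
im,K,T=grab("wrist","w1.png")
for c in RNG:
    for b in blobs(im,c,60)[:4]: print(c,cen(b).round(1),cv2.contourArea(b),cv2.boundingRect(b),onz(K,T,cen(b),.02).round(3))
E
```

```text
clock: 0.57
position: [0.3189, -0.3482, 0.3034]
ee_rot: [-0.0, 0.998, -0.065, -0.0]
contact_force: [2.1, -1.5, -0.2]
width: 0.0851
gripper_force: 0.0
clock: 0.98
position: [0.408, -0.1691, 0.3031]
ee_rot: [0.0, 0.998, -0.061, 0.0]
contact_force: [0.5, -0.0, 0.3]
width: 0.0854
gripper_force: 0.0
clock: 1.4
position: [0.4966, 0.0106, 0.303]
ee_rot: [0.0, 0.998, -0.061, -0.0]
contact_force: [1.1, -0.5, -0.0]
width: 0.0855
gripper_force: 0.0
[0.497 0.011 0.303] [[0.993, -0.122, -0.0], [-0.122, -0.993, -0.0], [-0.0, 0.0, -1.0]] [-0.12  0.13  1.57 -0.    1.44  1.57]
red [240.1  71.3] 1263.0 (221, 50, 39, 43) [0.617 0.021 0.02 ]
yellow [109.6 158.9] 955.5 (92, 142, 37, 35) [0.521 0.231 0.02 ]
green [ 99.7 106.3] 1072.0 (81, 87, 39, 40) [0.596 0.223 0.02 ]
blue [104.2 121.6] 6424.5 (66, 73, 77, 115) [0.575 0.223 0.02 ]
blue [377.7 141.8] 1024.5 (357, 120, 43, 44) [ 0.498 -0.165  0.02 ]
```

View pics/w1.png

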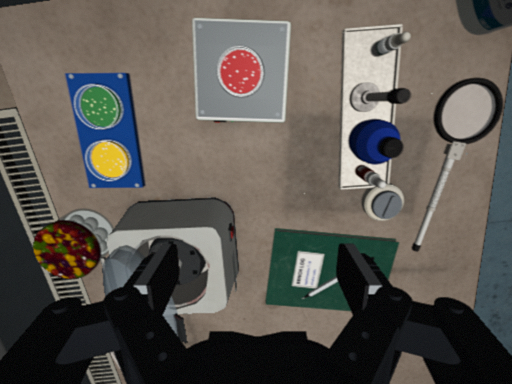

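Wrist view shows everything: red dish in the light box at (241,71), green (100,106) and yellow (109,159) in the blue carrier, centrifuge around (170,250), magnifier lens (468,110) with its handle end at (417,248), tray at x 342–400. So yellow is in the carrier place nearer the robot. Taking a second view for heights.

```bash
python3 steer.py '0.014 -0.032 0.018 0;0.014 -0.032 0.018 0;0.014 -0.032 0.018 0;0 0 0 0'|head -2
cat >> h.py <<'E'
def quad(m):
    c=max(cv2.findContours(m,cv2.RETR_EXTERNAL,cv2.CHAIN_APPROX_NONE)[0],key=cv2.contourArea);hl=cv2.convexHull(c)
    for e in np.arange(.01,.15,.005):
        q=cv2.approxPolyDP(hl,e*cv2.arcLength(hl,True),True)
        if len(q)==4:return q[:,0].astype(float)
def qcen(q):  # diagonal crossing
    a,b,c,d=[np.append(p,1) for p in q];x=np.cross(np.cross(a,c),np.cross(b,d));return x[:2]/x[2]
def bluem(im):
    h=cv2.cvtColor(im,cv2.COLOR_BGR2HSV);m=cv2.inRange(h,(95,120,60),(118,255,255));m[:,256:]=0
    return cv2.morphologyEx(m,cv2.MORPH_OPEN,np.ones((3,3)))
def boxm(im,p):
    h=cv2.cvtColor(im,cv2.COLOR_BGR2HSV);m=cv2.inRange(h,(90,10,110),(130,60,200))  # grey-blue top
    n,l=cv2.connectedComponents(m)
    ids=[i for i in range(1,n) if (l==i).sum()>1500 and cv2.pointPolygonTest(cv2.convexHull(np.argwhere(l==i)[:,::-1].astype(np.float32).reshape(-1,1,2)),tuple(map(float,p)),False)>0]
    return (np.isin(l,ids)*255).astype(np.uint8)
E
python3 - <<'E'
from h import *
im2,K2,T2=grab("wrist","w2.png")
s=manip.get_state();print(s['position'].round(3))
im1=cv2.imread("pics/w1.png");z=np.load("pics/w1.npz");V=[(im1,z['K'],z['T']),(im2,K2,T2)]
for c in('red','yellow','green'):
    P=[cen(blobs(v[0],c,60)[0]) for v in V]
    print(c,[p.round(1).tolist() for p in P],*meet([ray(v[1],v[2],p) for v,p in zip(V,P)]),[onz(v[1],v[2],p,.02).round(4)[:2] for v,p in zip(V,P)])
Q=[quad(bluem(v[0])) for v in V];print([q.tolist() if q is not None else None for q in Q])
print('carrier',meet([ray(v[1],v[2],qcen(q)) for v,q in zip(V,Q)]))
for v,q in zip(V,Q): 
    w=np.array([onz(v[1],v[2],p,.012)[:2] for p in q]);print(w.round(3).tolist(),np.linalg.norm(w-np.roll(w,1,0),axis=1).round(3))
print('boxpix',cv2.cvtColor(im1,cv2.COLOR_BGR2HSV)[[40,100,40],[208,275,275]])
try:
    B=[quad(boxm(v[0],cen(blobs(v[0],'red',60)[0]))) for v in V];print([b.tolist() for b in B])
    print('box',meet([ray(v[1],v[2],qcen(q)) for v,q in zip(V,B)]))
    for v,q in zip(V,B):
        w=np.array([onz(v[1],v[2],p,.02)[:2] for p in q]);print(w.round(3).tolist(),np.linalg.norm(w-np.roll(w,1,0),axis=1).round(3))
except Exception as e: print(e)
E
```

```text
clock: 1.78
position: [0.5505, 0.1033, 0.2447]
[0.549 0.101 0.246]
red [[240.1, 71.3], [322.8, 104.2]] [0.61577388 0.02065725 0.028283  ] [np.float64(9.079951148004112e-05), np.float64(9.079951147988032e-05)] [array([0.6165, 0.0211]), array([0.6155, 0.0188])]
yellow [[109.6, 158.9], [166.8, 197.3]] [0.52134602 0.23123991 0.0201836 ] [np.float64(1.871810444077663e-05), np.float64(1.8718104440712022e-05)] [array([0.5213, 0.2314]), array([0.5213, 0.2313])]
green [[99.7, 106.3], [159.1, 141.2]] [0.59571561 0.22463082 0.01822038] [np.float64(0.0002882500155624003), np.float64(0.0002882500155624952)] [array([0.5958, 0.2234]), array([0.5957, 0.2242])]
[[[125.0, 73.0], [142.0, 186.0], [96.0, 187.0], [66.0, 74.0]], [[191.0, 105.0], [200.0, 226.0], [141.0, 223.0], [123.0, 105.0]]]
carrier (array([ 0.55202498,  0.23981422, -0.01249264]), [np.float64(0.0013948671037471109), np.float64(0.0013948671037472694)])
[[0.635, 0.18], [0.472, 0.198], [0.479, 0.27], [0.643, 0.261]] [0.082 0.164 0.073 0.164]
[[0.634, 0.178], [0.471, 0.197], [0.485, 0.279], [0.643, 0.261]] [0.084 0.164 0.083 0.159]
boxpix [[ 99  14 130]
 [103  12 148]
 [ 90  13 140]]
[[[196.0, 21.0], [285.0, 24.0], [280.0, 117.0], [199.0, 115.0]], [[276.0, 49.0], [379.0, 52.0], [362.0, 155.0], [271.0, 151.0]]]
box (array([0.61554389, 0.02108752, 0.023257  ]), [np.float64(0.0004708043786832811), np.float64(0.00047080437868332023)])
[[0.682, 0.069], [0.665, -0.044], [0.55, -0.027], [0.567, 0.087]] [0.117 0.115 0.116 0.115]
[[0.681, 0.069], [0.664, -0.047], [0.548, -0.028], [0.567, 0.086]] [0.116 0.117 0.118 0.116]
```

```bash
python3 steer.py '0.0152 0.0144 0.029 0;0.0152 0.0144 0.029 0;0.0152 0.0144 0.029 0;0.0152 0.0144 0.029 0;0.0152 0.0144 0.029 0' 0.072 30|head -2; python3 steer.py '0 0 0 0;0 0 0 0'
python3 - <<'E'
from h import *
s=manip.get_state();print(s['position'].round(4))
im2,K2,T2=grab("wrist","w3.png")
for c in('red','yellow'):
    for b in blobs(im2,c,200)[:1]:
        p=cen(b);print(c,p.round(1),cv2.boundingRect(b),onz(K2,T2,p,.028 if c=='red' else .020).round(4))
q=quad(boxm(im2,cen(blobs(im2,'red',60)[0])))
if q is not None:
    w=np.array([onz(K2,T2,p,.02)[:2] for p in q]);print(w.round(3).tolist(),w.mean(0))
print(proj(K2,T2,s['position']),proj(K2,T2,s['position']-[0,0,.022]))
E
```

```text
clock: 2.25
position: [0.6166, 0.0157, 0.1038]
clock: 2.42
position: [0.6153, 0.016, 0.1027]
ee_rot: [0.0, 0.998, -0.063, -0.002]
contact_force: [-0.3, 0.4, -0.5]
width: 0.0721
gripper_force: 0.0
[0.6153 0.016  0.1027]
red [254.3 208. ] (220, 178, 69, 62) [0.617  0.0199 0.028 ]
yellow [ 38.5 319.3] (16, 301, 46, 40) [0.529  0.2331 0.02  ]
[[0.682, 0.068], [0.665, -0.048], [0.585, -0.035], [0.614, 0.058]] [0.6366041  0.01066074]
[260.86148009 264.96173225] [260.39056677 243.56889148]
```

View pics/w3.png

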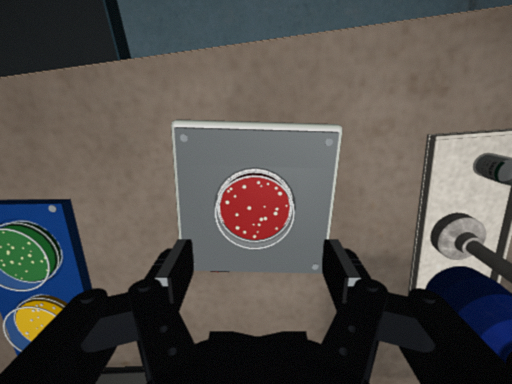

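Dish centred at (254,208) between open fingers, slightly left of the jaw line (261). Correct 4.5 mm and descend.

```bash
python3 steer.py '0.0006 -0.0045 0.02 0;0 0 0.02 0;0 0 0.01 0;0 0 0 0'|head -4; for i in 1;do python3 steer.py '0 0 0.003 0;0 0 0 0'|sed -n 2,4p; done; python3 steer.py '0 0 0.002 0;0 0 0 0'|sed -n 2,4p
python3 - <<'E'
from h import *
im,K,T=grab("side","s4.png");print(proj(K,T,[.6155,.0205,.03]))
x,y=map(int,proj(K,T,[.6155,.0205,.03]));a=cv2.resize(im[y-45:y+45,x-60:x+60],(480,360),interpolation=cv2.INTER_CUBIC)
im,K,T=grab("wrist","w4.png");b=cv2.resize(im[150:384,80:420],(320,220));
c=np.zeros((360,800,3),np.uint8);c[:,:480]=a;c[:220,480:]=b;cv2.imwrite("pics/c4.png",c)
E
```

```text
clock: 2.8
position: [0.6161, 0.0228, 0.0538]
ee_rot: [0.0, 0.998, -0.061, -0.001]
contact_force: [-0.2, 0.3, -0.9]
position: [0.6182, 0.0224, 0.0524]
ee_rot: [0.0, 0.998, -0.061, 0.001]
contact_force: [-0.2, -0.2, 0.1]
position: [0.6181, 0.0223, 0.0499]
ee_rot: [0.0, 0.998, -0.061, 0.001]
contact_force: [0.1, 0.2, -0.8]
[311.48509614 198.68544946]
```

View pics/c4.png

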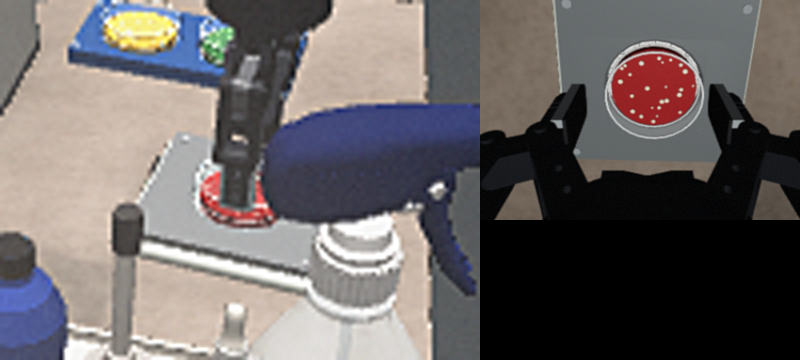

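The side crop shows the fingers straddling the red dish, tips still above the light box; in the wrist crop the dish sits centred between the pads. Feel down further.

```bash
for i in 1;do python3 steer.py '0 0 0.003 0;0 0 0 0'|sed -n 2,4p;  python3 steer.py '0 0 0.002 0;0 0 0 0'|sed -n 2,4p;  python3 steer.py '0 0 0.002 0;0 0 0 0'|sed -n 2,4p; done
```

```text
position: [0.6174, 0.0223, 0.0458]
ee_rot: [0.0, 0.998, -0.061, -0.0]
contact_force: [-0.9, 0.1, -0.6]
position: [0.6173, 0.0222, 0.0436]
ee_rot: [0.0, 0.998, -0.061, -0.0]
contact_force: [0.0, -0.2, 0.0]
position: [0.6173, 0.0223, 0.0416]
ee_rot: [0.0, 0.998, -0.061, -0.0]
contact_force: [0.3, -0.2, 0.0]
```

```bash
python3 steer.py '0 0 0.0025 0;0 0 0 0'|sed -n 2,4p;  python3 steer.py '0 0 0 0;0 0 0 0;0 0 0 0;0 0 0 0;0 0 0 0' 0.05 40|sed -n 2,6p;  python3 steer.py '0 0 0 0;0 0 0 0' |sed -n 2,6p
```

```text
position: [0.6173, 0.0223, 0.0391]
ee_rot: [0.0, 0.998, -0.061, -0.0]
contact_force: [-0.4, -0.1, -0.5]
position: [0.6178, 0.0209, 0.04]
ee_rot: [0.001, 0.998, -0.061, 0.0]
contact_force: [-0.7, -6.0, 2.1]
width: 0.0581
gripper_force: 43.0
position: [0.6178, 0.0209, 0.04]
ee_rot: [0.001, 0.998, -0.061, 0.0]
contact_force: [-0.6, -5.1, 2.8]
width: 0.0581
gripper_force: 43.0
```

```bash
python3 steer.py '0 0 -0.005 0;0 0 -0.01 0;0 0 -0.025 0;0 0 -0.03 0;0 0 0 0'|sed -n 2,6p
python3 - <<'E'
from h import *
z=np.load("pics/w1.npz");K,T=z['K'],z['T']
for p,h in [((237,215),.09),((237,285),.09),((125,203),.09),((275,232),.0),((395,240),0),((342,190),.012),((395,187),.012),((383,203),.01),((345,28),.012)]: print(p,onz(K,T,p,h).round(3))
print([ (q,proj(K,T,q).round(0)) for q in([.45,.0,0],[.45,.03,0],[.45,.06,0])])
im,K,T=grab("wrist","w5.png");b=blobs(im,'red',200)[0];print(cen(b),cv2.boundingRect(b),proj(K,T,manip.get_state()['position']-[0,0,.003]))
E
```

```text
position: [0.6215, 0.0231, 0.116]
ee_rot: [-0.001, 0.998, -0.061, 0.006]
contact_force: [-0.5, -0.7, 0.1]
width: 0.0584
gripper_force: 43.6
(237, 215) [0.437 0.047 0.09 ]
(237, 285) [0.329 0.063 0.09 ]
(125, 203) [0.472 0.189 0.09 ]
(275, 232) [ 0.361 -0.001  0.   ]
(395, 240) [ 0.32  -0.206  0.   ]
(342, 190) [ 0.427 -0.114  0.012]
(395, 187) [ 0.422 -0.197  0.012]
(383, 203) [ 0.396 -0.179  0.01 ]
(345, 28) [ 0.652 -0.124  0.012]
[([0.45, 0.0, 0], array([268., 182.])), ([0.45, 0.03, 0], array([250., 185.])), ([0.45, 0.06, 0], array([232., 187.]))]
[257.49960327 249.78283691] (210, 208, 96, 85) [261.01315805 261.47702143]
```

View pics/w5.png

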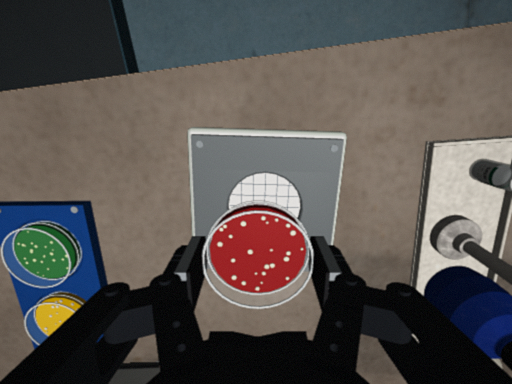

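Red dish held level at (257,250); the empty gridded seat is visible at (265,200). Set it aside at about (0.46, -0.03).

```bash
python3 steer.py '-.0305 .0144 0 0;-.0305 .0144 0 0;-.0305 .0144 0 0;-.0305 .0144 0 0;-.0305 .0144 0 0'|sed -n 2,2p;python3 steer.py '0 0 0.03 0;0 0 0.03 0;0 0 0.015 0;0 0 0.007 0;0 0 0 0'|sed -n 2,4p;python3 steer.py '0 0 0.003 0;0 0 0 0'|sed -n 2,4p
```

```text
position: [0.4554, -0.0299, 0.1091]
position: [0.4562, -0.0299, 0.0263]
ee_rot: [-0.001, 0.998, -0.062, -0.002]
contact_force: [1.2, -0.2, -0.6]
position: [0.4581, -0.0305, 0.0249]
ee_rot: [0.0, 0.998, -0.061, 0.001]
contact_force: [1.0, 0.0, -1.0]
```

```bash
for i in 1; do python3 steer.py '0 0 0.0015 0;0 0 0 0'|sed -n 2,4p;python3 steer.py '0 0 0.001 0;0 0 0 0'|sed -n 2,4p; done
```

```text
position: [0.4583, -0.0305, 0.0245]
ee_rot: [0.0, 0.998, -0.061, 0.001]
contact_force: [-1.5, 0.4, 6.5]
position: [0.4583, -0.0305, 0.0244]
ee_rot: [0.0, 0.998, -0.061, 0.001]
contact_force: [-3.8, 0.0, 16.6]
```

```bash
python3 steer.py '0 0 -0.0025 0;0 0 0 0' 0.074 |sed -n 2,6p; python3 steer.py '0 0 0 0;0 0 0 0' |sed -n 2,6p;python3 steer.py '0 0 -0.02 0;0 0 -.04 0;0 0 -0.04 0;0 0 -0.04 0;0.004 -0.012 -0.035 0'|sed -n 2,2p;python3 steer.py '.0042 -0.03 -.025 0;.0044 -0.0383 0 0;.0044 -0.0383 0 0;.0044 -0.0383 0 0;.0044 -0.0383 0 0'|sed -n 2,2p;python3 steer.py '.0044 -0.0383 0 0;.0044 -0.0345 0 0;0 0 0 0'|sed -n 2,3p
python3 - <<'E'
from h import *
s=manip.get_state();print(s['position'].round(4))
im,K,T=grab("wrist","w6.png")
for c,h in(('red',.0155),('yellow',.02),('green',.02)):
    p=cen(blobs(im,c,200)[0]);print(c,p.round(1),onz(K,T,p,h).round(4))
E
```

```text
position: [0.4585, -0.0307, 0.0258]
ee_rot: [0.0, 0.998, -0.061, 0.002]
contact_force: [0.3, 0.1, -0.4]
width: 0.0741
gripper_force: 0.0
position: [0.4576, -0.0306, 0.0247]
ee_rot: [0.0, 0.998, -0.061, 0.0]
contact_force: [-0.7, -0.4, -0.6]
width: 0.0743
gripper_force: 0.0
position: [0.4622, -0.0201, 0.2018]
position: [0.507, 0.1618, 0.2246]
position: [0.5259, 0.2373, 0.2238]
ee_rot: [-0.002, 0.998, -0.059, 0.0]
[0.5259 0.2373 0.2238]
red [470.8 196.6] [ 0.459  -0.0246  0.0155]
yellow [263.5 173.7] [0.5207 0.233  0.02  ]
green [263.7 109.1] [0.5958 0.2244 0.02  ]
```

View pics/w6.png

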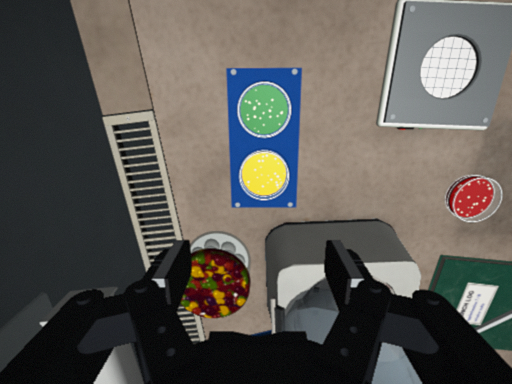

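View from above the carrier: yellow (263,174), green (264,109), the empty light-box seat (449,67), red set aside (472,197); centrifuge's edge at row ~222 and a jar/dish stack at (218,250) lie just behind the yellow dish.

```bash
python3 - <<'E'
from h import *
im=cv2.imread("pics/w6.png");z=np.load("pics/w6.npz");K,T=z['K'],z['T']
h=cv2.cvtColor(im,cv2.COLOR_BGR2HSV);m=cv2.inRange(h,(100,120,60),(118,255,255));m[215:]=0
q=quad(m);w=np.array([onz(K,T,p,.012)[:2] for p in q]);print(q.tolist(),w.round(4).tolist(),np.linalg.norm(w-np.roll(w,1,0),axis=1).round(3),'c',w.mean(0))
g=cv2.adaptiveThreshold
for p,hh in [((285,224),.09),((380,222),.09),((268,270),.09),((219,233),.05),((245,245),.05),((230,250),.1)]: print(p,onz(K,T,p,hh).round(3))
z1=np.load("pics/w2.npz");print('in w2:',[proj(z1['K'],z1['T'],onz(K,T,(219,233),hh)).round(0) for hh in(0,.03,.06,.1)])
m=boxm(im,(449,67));q=quad(m)
w=np.array([onz(K,T,p,.02)[:2] for p in q]);print('box',q.tolist(),w.round(3).tolist(),w.mean(0))
# seat floor white
m=cv2.inRange(im,(215,215,215),(255,255,255));n,l,st,ce=cv2.connectedComponentsWithStats(cv2.morphologyEx(m,cv2.MORPH_CLOSE,np.ones((5,5))))
i=l[60,445];print('seat',ce[i],st[i],onz(K,T,ce[i],.014).round(4))
E
```

```text
[[300.0, 68.0], [295.0, 206.0], [232.0, 206.0], [227.0, 69.0]] [[0.6343, 0.1793], [0.4708, 0.1973], [0.4804, 0.2787], [0.643, 0.2601]] [0.081 0.164 0.082 0.164] c [0.55714289 0.22885906]
(285, 224) [0.484 0.216 0.09 ]
(380, 222) [0.475 0.121 0.09 ]
(268, 270) [0.432 0.239 0.09 ]
(219, 233) [0.462 0.293 0.05 ]
(245, 245) [0.443 0.265 0.05 ]
(230, 250) [0.466 0.275 0.1  ]
in w2: [array([136., 250.]), array([129., 251.]), array([120., 253.]), array([106., 256.])]
box [[407.0, 2.0], [511.0, 8.0], [488.0, 125.0], [386.0, 121.0]] [[0.682, 0.068], [0.664, -0.037], [0.548, -0.03], [0.566, 0.086]] [0.61504549 0.02204051]
seat [447.68656716  66.85034288] [ 421   37   55   61 2479] [0.616 0.018 0.014]
```

```bash
python3 steer.py '-0.0008 0.0048 0.03 0;0 0 .035 0;0 0 0.03 0;0 0 0.02 0;0 0 0 0'|sed -n 2,3p
python3 - <<'E'
from h import *
im,K,T=grab("wrist","w7.png");s=manip.get_state();P=s['position'];print(P.round(4))
p=cen(blobs(im,'yellow',200)[0]);X=onz(K,T,p,.02);print(p.round(1),X.round(4));z=np.load("pics/w6.npz")
im6=cv2.imread("pics/w6.png");print('tri',meet([ray(K,T,p),ray(z['K'],z['T'],cen(blobs(im6,'yellow',200)[0]))]))
d=X+[.004,0,0]-P;print('go',(rot(s['ee_rot']).T@d).round(4))
E
```

```text
position: [0.5193, 0.2243, 0.1049]
ee_rot: [0.002, 0.998, -0.062, -0.005]
[0.5211 0.2249 0.1073]
[247.9 203.1] [0.5213 0.233  0.02  ]
tri (array([0.51987275, 0.23316883, 0.01639187]), [np.float64(0.0001485469514445559), np.float64(0.0001485469514445228)])
go [ 0.0037 -0.0088  0.0873]
```

```bash
python3 steer.py '0.0025 -0.008 0.0 0;0 0 .02 0;0 0 0.02 0;0 0 0 0;0 0 0 0'|sed -n 2,4p;python3 steer.py '0 0 0 0'|sed -n 2,4p
```

```text
position: [0.5273, 0.2345, 0.0706]
ee_rot: [-0.0, 0.998, -0.061, 0.001]
contact_force: [0.1, -0.0, -0.0]
position: [0.5281, 0.2347, 0.0715]
ee_rot: [-0.001, 0.998, -0.061, 0.002]
contact_force: [0.1, -0.0, 0.4]
```

```bash
python3 steer.py '-0.0028 0.001 0.01 0;0 0 .015 0;0 0 0.007 0;0 0 0 0'|sed -n 2,4p;python3 steer.py '0 0 0.004 0;0 0 0 0'|sed -n 2,4p;python3 steer.py '0 0 0.003 0;0 0 0 0'|sed -n 2,4p
```

```text
position: [0.5236, 0.2335, 0.0374]
ee_rot: [0.0, 0.998, -0.061, -0.0]
contact_force: [-0.4, -0.2, -0.5]
position: [0.5243, 0.2337, 0.034]
ee_rot: [-0.0, 0.998, -0.061, 0.001]
contact_force: [-0.3, -0.7, 0.3]
position: [0.5239, 0.2336, 0.0307]
ee_rot: [-0.0, 0.998, -0.061, 0.0]
contact_force: [0.3, -0.2, -0.3]
```

```bash
python3 steer.py '0 0 0 0;0 0 0 0;0 0 0 0;0 0 0 0;0 0 0 0' 0.05 40|sed -n 2,6p;  python3 steer.py '0 0 -0.005 0;0 0 -.01 0;0 0 -.025 0;0 0 -.03 0;0 0 -0.03 0' |sed -n 2,6p; python3 steer.py '0 0 0 0;0 0 0 0;0 0 0 0' |sed -n 2,6p
python3 - <<'E'
from h import *
im,K,T=grab("wrist","w8.png");s=manip.get_state();P=s['position'];print(P.round(4))
p=cen(blobs(im,'yellow',200)[0]);X=onz(K,T,p,P[2]-.0305+.02);print(p.round(1),(X-P).round(4))
i5=cv2.imread("pics/w5.png");z=np.load("pics/w5.npz");p=cen(blobs(i5,'red',200)[0]);X=onz(z['K'],z['T'],p,.116-.0245+.014);print(p.round(1),(X-[.6215,.0231,.116]).round(4))
E
```

```text
position: [0.524, 0.2336, 0.0311]
ee_rot: [-0.0, 0.998, -0.061, 0.0]
contact_force: [-1.7, -0.2, 5.5]
width: 0.0583
gripper_force: 42.9
position: [0.5231, 0.2334, 0.1315]
ee_rot: [0.0, 0.998, -0.061, -0.001]
contact_force: [1.4, 0.9, -0.0]
width: 0.0582
gripper_force: 43.0
position: [0.5232, 0.2334, 0.1304]
ee_rot: [0.0, 0.998, -0.061, -0.0]
contact_force: [0.8, -0.4, -1.2]
width: 0.0586
gripper_force: 43.1
[0.5227 0.2332 0.1296]
[257.4 254.1] [ 0.0002  0.002  -0.0105]
[257.5 249.8] [ 0.003   0.0014 -0.0105]
```

```bash
python3 steer.py '.018 .030 0 0;.0196 .0333 0 0;.0196 .0333 0 0;.0196 .0333 0 0;.0196 .0333 0.01 0'|sed -n 2,2p;  python3 steer.py '.0196 .0333 0.01 0;0 0 0.01 0;0 0 0 0;0 0 0 0;0 0 0 0' |sed -n 2,3p
python3 - <<'E'
from h import *
im,K,T=grab("wrist","w9.png");s=manip.get_state();P=s['position'];print(P.round(4))
p=cen(blobs(im,'yellow',200)[0]);X=onz(K,T,p,P[2]-.0305+.02);print('dish',p.round(1),X.round(4),(X-P).round(4))
# seat rim top edge: white floor and box top edge corners
m=boxm(im,(260,190));c=cv2.findContours(m,cv2.RETR_EXTERNAL,cv2.CHAIN_APPROX_NONE)[0];print(cv2.boundingRect(np.vstack(c)))
q=quad(m);print(q.tolist());w=np.array([onz(K,T,x,.02)[:2] for x in q]);print(w.round(4).tolist())
E
```

```text
position: [0.6001, 0.0583, 0.1204]
position: [0.6139, 0.0254, 0.0999]
ee_rot: [-0.0, 0.998, -0.061, -0.001]
[0.6142 0.0256 0.1004]
dish [257.5 254.1] [0.6144 0.027  0.0899] [ 0.0002  0.0014 -0.0105]Traceback (most recent call last):
  File "<stdin>", line 5, in <module>
    return _nx.concatenate(arrs, 0, dtype=dtype, casting=casting)
           ~~~~~~~~~~~~~~~^^^^^^^^^^^^^^^^^^^^^^^^^^^^^^^^^^^^^^^
ValueError: need at least one array to concatenate
```

View pics/w9.png

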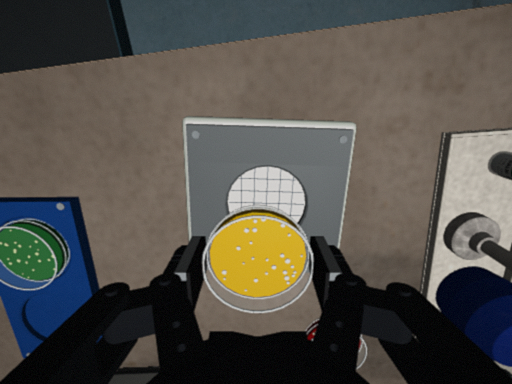

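Yellow dish held at (257,254), seat grid visible behind at (266,200), box top corners about (186,124) and (354,129). Work out the offset from box edges and the seat arc.

```bash
python3 - <<'E'
from h import *
from scipy.optimize import least_squares
im=cv2.imread("pics/w9.png");z=np.load("pics/w9.npz");K,T=z['K'],z['T']
h=cv2.cvtColor(im,cv2.COLOR_BGR2HSV);print(h[150,210],h[150,320])
a=h[150,320].astype(int);m=cv2.inRange(h,(80,0,int(a[2]-25)),(140,60,int(a[2]+25)))
n,l,st,ce=cv2.connectedComponentsWithStats(m);i=l[150,320];M=(l==i).astype(np.uint8)
print(st[i])
# left / right / far edges of the grey top, lines through pixels -> world at z=.02
ys=np.arange(140,200,4);L=[onz(K,T,(np.where(M[y])[0].min(),y),.02)[:2] for y in ys];R_=[onz(K,T,(np.where(M[y])[0].max(),y),.02)[:2] for y in ys]
xs=np.arange(205,335,6);F=[onz(K,T,(x,np.where(M[:,x])[0].min()),.02)[:2] for x in xs]
L,R_,F=map(np.array,(L,R_,F))
def fit(p): vx,vy,x,y=cv2.fitLine(p.astype(np.float32),cv2.DIST_HUBER,0,1e-4,1e-4).ravel();return np.array([x,y]),np.array([vx,vy])
for nm,p in(('L',L),('R',R_),('F',F)): print(nm,fit(p))
ux=(lambda v:v*np.sign(v[0]))(fit(np.array(L))[1]);u=ux;n_=np.array([-u[1],u[0]])
yc=((L@n_).mean()+(R_@n_).mean())/2;print('w',(L@n_).mean()-(R_@n_).mean());xc=(F@u).mean()-((L@n_).mean()-(R_@n_).mean())/2
print('centre',xc*u+yc*n_)
W=cv2.inRange(im,(170,170,170),(255,255,255));W[:,:200]=0;W[:,330:]=0;W[:155]=0;W[215:]=0
W=cv2.morphologyEx(W,cv2.MORPH_CLOSE,np.ones((7,7)));pts=[]
for y in range(170,205,3):
    x=np.where(W[y])[0]
    if len(x): pts+=[onz(K,T,(x.min(),y),.018)[:2],onz(K,T,(x.max(),y),.018)[:2]]
pts=np.array(pts);r=least_squares(lambda v:np.hypot(*(pts-v[:2]).T)-v[2],[.615,.02,.03],loss='soft_l1',f_scale=.001);print('seat',r.x)
E
```

```text
[ 90  10 103] [102  11 113]
[  186   124   167   123 12050]
L (array([0.65212995, 0.07468163], dtype=float32), array([ 0.98837775, -0.15201782], dtype=float32))
R (array([ 0.6399344 , -0.04408189], dtype=float32), array([ 0.98659974, -0.16315927], dtype=float32))
F (array([0.67511123, 0.01628461], dtype=float32), array([0.15468837, 0.9879633 ], dtype=float32))
w 0.11920311079295798
centre [0.61533812 0.02004307]
seat [0.61553171 0.02017701 0.02994333]
```

```bash
python3 steer.py '.003 .006 0 0;0 0 0.02 0;0 0 0.02 0;0 0 0.01 0;0 0 0 0'|sed -n 2,4p;  python3 steer.py '0 0 0.004 0;0 0 0 0;0 0 0 0' |sed -n 2,4p
```

```text
position: [0.6152, 0.0186, 0.0486]
ee_rot: [0.0, 0.998, -0.061, -0.002]
contact_force: [0.4, -0.4, -1.2]
position: [0.6177, 0.0181, 0.0474]
ee_rot: [0.0, 0.998, -0.061, 0.001]
contact_force: [-0.5, -0.9, -0.5]
```

```bash
python3 steer.py '-.0012 -.001 0.003 0;0 0 0 0;0 0 0 0' |sed -n 2,4p; python3 steer.py '0 0 0.002 0;0 0 0 0' |sed -n 2,4p; python3 steer.py '0 0 0.002 0;0 0 0 0' |sed -n 2,4p
```

```text
position: [0.6168, 0.0191, 0.0441]
ee_rot: [0.0, 0.998, -0.061, 0.001]
contact_force: [1.3, -1.3, -0.0]
position: [0.6168, 0.0189, 0.0418]
ee_rot: [0.0, 0.998, -0.061, 0.001]
contact_force: [1.6, -0.7, 1.4]
position: [0.6168, 0.0189, 0.0396]
ee_rot: [0.0, 0.998, -0.061, 0.001]
contact_force: [2.5, -0.7, 1.2]
```

```bash
python3 steer.py '0 0 0.001 0;0 0 0 0' |sed -n 2,4p; python3 steer.py '0 0 0.001 0;0 0 0 0' |sed -n 2,4p
```

```text
position: [0.6168, 0.0189, 0.0391]
ee_rot: [0.0, 0.998, -0.061, 0.001]
contact_force: [1.3, -0.3, 2.2]
position: [0.6168, 0.0189, 0.039]
ee_rot: [0.0, 0.998, -0.061, 0.001]
contact_force: [0.3, -0.9, 8.3]
```

```bash
python3 steer.py '0 0 -.001 0;0 0 0 0;0 0 0 0' 0.074 |sed -n 2,5p; python3 steer.py '0 0 -0.01 0;0 0 -.03 0;0 0 -.03 0;-.0303 .0137 0 0;-.0303 .0137 0 0'|sed -n 2,2p;  python3 steer.py '-.0303 .0137 0 0;-.0303 .0137 0 0;-.0303 .0137 0 0;0 0 0 0;0 0 0 0' |sed -n 2,3p
python3 - <<'E'
from h import *
im,K,T=grab("wrist","w10.png");s=manip.get_state();P=s['position'];print(P.round(4))
for c,h in(('red',.0125),('yellow',.0265)):
    p=cen(blobs(im,c,200)[0]);X=onz(K,T,p,h);print(c,p.round(1),X.round(4))
V=[]
for n in('scene','side'):
    im,K,T=grab(n,n+"10.png");b=blobs(im,'yellow',30)
    for k in b:
        X=onz(K,T,cen(k),.027)
        if abs(X[0]-.615)<.03 and abs(X[1]-.02)<.04: V.append(ray(K,T,cen(k)));print(n,cen(k),X.round(4))
if len(V)>1: print(meet(V))
E
```

```text
position: [0.6146, 0.0194, 0.0379]
ee_rot: [-0.0, 0.998, -0.061, -0.001]
contact_force: [0.1, 0.4, -0.5]
width: 0.0743
position: [0.5547, -0.0008, 0.111]
position: [0.4554, -0.0303, 0.109]
ee_rot: [-0.0, 0.998, -0.062, -0.0]
[ 0.4575 -0.0305  0.1093]
red [257.3 198. ] [ 0.4574 -0.0287  0.0125]
yellow [149.  -11.7] [0.6096 0.0208 0.0265]
scene [250.93580627 184.11746216] [0.6021 0.0166 0.027 ]
side [309.73422241 200.74014282] [0.6119 0.0148 0.027 ]
(array([0.61145793, 0.0197572 , 0.02257266]), [np.float64(0.000837218745628534), np.float64(0.0008372187456284705)])
```

View pics/w10.png

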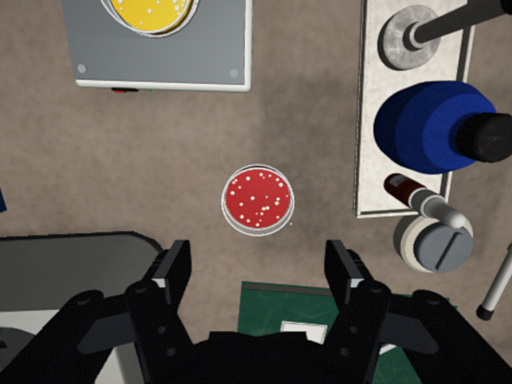

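Yellow's pixels in scene and side match where the red one was (within 1 px), so it is seated; red at (257,198) is centred between the fingers. Regrasp red.

```bash
python3 steer.py '.0015 -.001 0.02 0;0 0 .03 0;0 0 .02 0;0 0 0.009 0;0 0 0 0'|sed -n 2,4p; python3 steer.py '0 0 0.003 0;0 0 0 0;0 0 0 0'|sed -n 2,4p;  python3 steer.py '0 0 0 0;0 0 0 0;0 0 0 0;0 0 0 0;0 0 0 0' 0.05 40|sed -n 2,6p
```

```text
position: [0.4585, -0.0291, 0.0277]
ee_rot: [-0.0, 0.998, -0.061, -0.002]
contact_force: [-0.3, 0.1, 1.3]
position: [0.4599, -0.0297, 0.0274]
ee_rot: [0.0, 0.998, -0.061, 0.001]
contact_force: [0.2, 0.9, 0.3]
position: [0.4597, -0.0297, 0.0278]
ee_rot: [0.0, 0.998, -0.061, 0.001]
contact_force: [-0.7, 0.7, 6.6]
width: 0.0579
gripper_force: 41.8
```

```bash
python3 steer.py '0 0 -0.015 0;0 0 -.035 0;0 0 -.04 0;0 0 -.03 0;.0196 -.0251 0 0'|sed -n 2,6p; python3 steer.py '.0196 -.0251 0 0;.0196 -.0251 0 0;.0196 -.0251 0 0;-.0098 -.0337 0 0;-.0098 -.0337 0 0'|sed -n 2,2p;  python3 steer.py '-.0098 -.0337 0 0;-.0098 -.0337 0 0;-.0098 -.0337 0 0;0 0 0.03 0;0 0 0.015 0' |sed -n 2,2p; python3 steer.py '0 0 0 0;0 0 0 0;0 0 0 0'|sed -n 2,6p
python3 - <<'E'
from h import *
im,K,T=grab("wrist","w11.png");s=manip.get_state();P=s['position'];print(P.round(4))
p=cen(blobs(im,'red',200)[0]);X=onz(K,T,p,P[2]-.0276+.013);print('red',p.round(1),X.round(4),(X-P).round(4))
g=cen(blobs(im,'green',200)[0]);print('green',onz(K,T,g,.0185).round(4))
h=cv2.cvtColor(im,cv2.COLOR_BGR2HSV);m=cv2.inRange(h,(100,120,40),(118,255,255))
n,l,st,ce=cv2.connectedComponentsWithStats(m);i=1+st[1:,4].argmax();M=(l==i)
print(st[i]);y0,y1=st[i][1],st[i][1]+st[i][3]
ys=range(y0+10,min(y1,230),8);Lp=np.array([onz(K,T,(np.where(M[y])[0].min(),y),.012)[:2] for y in ys]);Rp=np.array([onz(K,T,(np.where(M[y])[0].max(),y),.012)[:2] for y in ys])
xs=range(st[i][0]+12,st[i][0]+st[i][2]-12,6);F=np.array([onz(K,T,(x,np.where(M[:,x])[0].min()),.012)[:2] for x in xs])
for q in(Lp,Rp,F): print(cv2.fitLine(q.astype(np.float32),cv2.DIST_HUBER,0,1e-4,1e-4).ravel())
v=cv2.fitLine(Lp.astype(np.float32),cv2.DIST_HUBER,0,1e-4,1e-4).ravel()[:2]*1.;v*=np.sign(v[0]);n_=np.array([-v[1],v[0]])
a,b=np.median(Lp@n_),np.median(Rp@n_);print('w',a-b);c=(np.median(F@v)-.083)*v+(a+b)/2*n_;print('centre',c,'seat a',c-.038*v)
E
```

```text
position: [0.482, -0.0096, 0.1529]
ee_rot: [0.002, 0.998, -0.063, 0.004]
contact_force: [1.5, -0.0, -0.3]
width: 0.0585
gripper_force: 43.3
position: [0.5393, 0.1308, 0.1469]
position: [0.52, 0.236, 0.1009]
position: [0.5217, 0.2337, 0.1026]
ee_rot: [-0.0, 0.998, -0.062, 0.001]
contact_force: [0.5, 0.1, 0.4]
width: 0.0581
gripper_force: 43.3
[0.522  0.2336 0.1029]
red [257.5 250.7] [0.5218 0.2354 0.0883] [-0.0002  0.0018 -0.0146]
green [0.5963 0.2245 0.0185]
[  199    41   121   200 12473]
[ 0.99393857 -0.10993704  0.58878946  0.2672982 ]
[ 0.99350476 -0.11379046  0.5605401   0.1868631 ]
[0.11158848 0.9937545  0.63918453 0.21646711]
w 0.08312370886708279
centre [0.55707804 0.22899434] seat a [0.51930838 0.23317195]
```

View pics/w11.png

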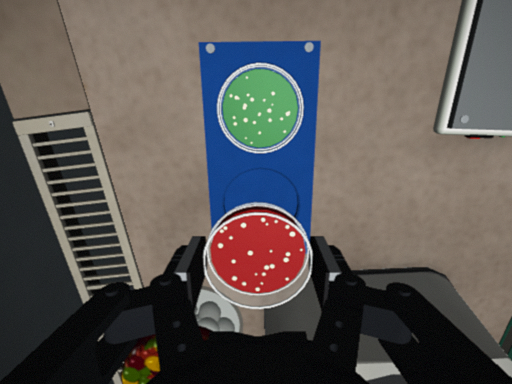

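Red held level at (257,250), carrier seat rim visible at (260,200), just behind it; centrifuge edge at row ~270. Nudge and lower.

```bash
python3 steer.py '-.0011 .0016 0 0;0 0 0.02 0;0 0 0.02 0;0 0 0.015 0;0 0 0 0'|sed -n 2,4p; python3 steer.py '0 0 0.003 0;0 0 0 0;0 0 0 0'|sed -n 2,4p
```

```text
position: [0.5181, 0.2312, 0.0447]
ee_rot: [0.001, 0.998, -0.062, -0.002]
contact_force: [-1.0, -0.4, -0.2]
position: [0.5206, 0.2325, 0.0447]
ee_rot: [-0.0, 0.998, -0.061, 0.001]
contact_force: [0.0, 0.1, 0.1]
```

```bash
python3 steer.py '0 0 0.005 0;0 0 0 0;0 0 0 0'|sed -n 2,4p; python3 steer.py '0 0 0.003 0;0 0 0 0'|sed -n 2,4p;  python3 steer.py '0 0 0.002 0;0 0 0 0'|sed -n 2,4p
```

```text
position: [0.5205, 0.2323, 0.0389]
ee_rot: [-0.0, 0.998, -0.061, 0.001]
contact_force: [0.7, 0.3, -0.1]
position: [0.5205, 0.2323, 0.0356]
ee_rot: [-0.0, 0.998, -0.061, 0.001]
contact_force: [2.1, -1.5, 0.2]
position: [0.5205, 0.2323, 0.0339]
ee_rot: [-0.0, 0.998, -0.061, 0.001]
contact_force: [2.0, -1.3, 1.4]
```

```bash
python3 steer.py '0 0 0.001 0;0 0 0 0'|sed -n 2,4p;  python3 steer.py '0 0 0.001 0;0 0 0 0'|sed -n 2,4p
```

```text
position: [0.5206, 0.2323, 0.0338]
ee_rot: [-0.0, 0.998, -0.061, 0.001]
contact_force: [1.5, -2.1, 9.0]
position: [0.5206, 0.2323, 0.0338]
ee_rot: [-0.0, 0.998, -0.061, 0.001]
contact_force: [-0.3, -1.8, 14.7]
```

```bash
python3 steer.py '0 0 -.0015 0;0 0 0 0;0 0 0 0' 0.074 |sed -n 2,5p; python3 steer.py '0 0 -0.01 0;0 0 -.03 0;0 0 -.04 0;0 0 -.04 0;0 0 -.04 0'|sed -n 2,2p;python3 steer.py '0 0 -0.04 0;0 .02 0 0;0 0 0 0;0 0 0 0'|sed -n 2,2p
python3 - <<'E'
from h import *
im,K,T=grab("wrist","w12.png");V=[]
for c,h in(('red',.0185),('green',.0185),('yellow',.0265)):
    p=cen(blobs(im,c,200)[0]);print(c,p.round(1),cv2.boundingRect(blobs(im,c,200)[0]),onz(K,T,p,h).round(4))
for n in('scene','side'):
    i,k,t=grab(n,n+"12.png")
    for b in blobs(i,'red',30):
        X=onz(k,t,cen(b),.019)
        if abs(X[0]-.52)<.04 and abs(X[1]-.233)<.04: print(n,cen(b),X.round(4))
# magnifier: black rim blob and handle line
def mag(im,box,K,T):
    x0,y0,x1,y1=box;m=np.zeros(im.shape[:2],np.uint8);m[y0:y1,x0:x1]=cv2.inRange(im,(0,0,0),(60,60,60))[y0:y1,x0:x1]
    c=max(cv2.findContours(m,cv2.RETR_EXTERNAL,cv2.CHAIN_APPROX_NONE)[0],key=cv2.contourArea);return c
R_=[]
for n,box in(("w1",(430,70,512,155)),("side0",(215,270,285,325)),("scene0",(340,205,390,245))):
    i=cv2.imread(f"pics/{n}.png");z=np.load(f"pics/{n}.npz");c=mag(i,box,0,0);e=cv2.fitEllipse(cv2.convexHull(c));print(n,e,onz(z['K'],z['T'],e[0],.007).round(4));R_.append(ray(z['K'],z['T'],e[0]))
print(meet(R_[:2]),meet(R_))
E
```

```text
position: [0.5186, 0.2324, 0.0326]
ee_rot: [0.0, 0.998, -0.061, -0.001]
contact_force: [-0.7, -0.1, -1.0]
width: 0.0737
position: [0.5187, 0.2323, 0.1947]
position: [0.5165, 0.2122, 0.2333]
red [241.3 168.7] (220, 149, 43, 41) [0.5179 0.2343 0.0185]
green [240.2 103.1] (218, 79, 46, 49) [0.5957 0.2243 0.0185]
yellow [421.   62.1] (396, 35, 51, 55) [0.6133 0.0224 0.0265]
side [285.43579102 160.26582336] [0.5201 0.2239 0.019 ]
w1 ((467.7526550292969, 110.49334716796875), (59.40347671508789, 74.84698486328125), 49.76432800292969) [ 0.525  -0.3005  0.007 ]
side0 ((230.1134033203125, 306.1546325683594), (5.9610114097595215, 14.787208557128906), 140.08775329589844) [ 0.4967 -0.333   0.007 ]
scene0 ((364.57464599609375, 223.0261993408203), (21.780677795410156, 35.835872650146484), 100.49909973144531) [ 0.5216 -0.3029  0.007 ]
(array([ 0.50737918, -0.31805509, -0.01296443]), [np.float64(0.015122446012897889), np.float64(0.015122446012898047)]) (array([ 5.11615688e-01, -3.11534767e-01,  4.28338691e-04]), [np.float64(0.013164413993246174), np.float64(0.022086679327667946), np.float64(0.013836759161997125)])
```

Red dish sits where yellow was (side pixel within 0.7 px), green unmoved. On to the magnifier.

```bash
python3 steer.py '0 0.02 -0.02 0;-.0031 .0409 0 0;-.0031 .0409 0 0;-.0031 .0409 0 0;-.0031 .0409 0 0' 0.045|sed -n 2,2p;python3 steer.py '-.0031 .0409 0 0;-.0031 .0409 0 0;-.0031 .0409 0 0;-.0031 .0409 0 0;-.0031 .0409 0 0'|sed -n 2,2p;python3 steer.py '-.0031 .0409 0 0;-.0031 .0309 0 0;0 0 0 0.12;0 0 0 0.033;0 0 0 0'|sed -n 2,3p
python3 - <<'E'
from h import *
s=manip.get_state();im,K,T=grab("wrist","w13.png");print(s['position'].round(4),s['clock'],[proj(K,T,[.524,-.302,.007]).round(0),proj(K,T,[.42,-.2726,.012]).round(0)])
E
```

```text
position: [0.4814, 0.031, 0.2518]
position: [0.4412, -0.1704, 0.2519]
position: [0.4268, -0.24, 0.2516]
ee_rot: [-0.001, 0.99, -0.138, -0.001]
[ 0.4268 -0.24    0.2516] 20.8333 [array([286.,  74.]), array([284., 161.])]
```

View pics/w13.png

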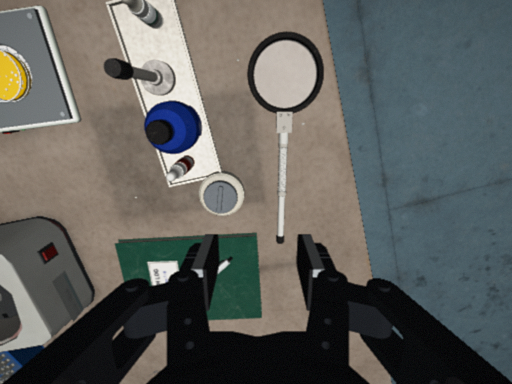

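Lens rim centred at (286,73), handle runs from (284,113) to its end at (281,240).

```bash
cat >> h.py <<'E'
def magn(im,K,T,xg,rows,lz=.007,hz=.0125,box=(230,20,345,118)):
    x0,y0,x1,y1=box;m=np.zeros(im.shape[:2],np.uint8);m[y0:y1,x0:x1]=cv2.inRange(im,(0,0,0),(70,70,70))[y0:y1,x0:x1]
    c=max(cv2.findContours(m,cv2.RETR_EXTERNAL,cv2.CHAIN_APPROX_NONE)[0],key=lambda c:cv2.contourArea(cv2.convexHull(c)));e=cv2.fitEllipse(cv2.convexHull(c))
    h=cv2.cvtColor(im,cv2.COLOR_BGR2HSV);P=[]
    for y in rows:
        r=h[y,xg-14:xg+15].astype(int);w=np.where((r[:,1]<45)&(r[:,2]>120))[0]
        if len(w)>2: P.append((xg-14+(w.min()+w.max())/2,y))
    W=np.array([onz(K,T,p,hz)[:2] for p in P],np.float32);l=cv2.fitLine(W,cv2.DIST_HUBER,0,1e-4,1e-4).ravel()
    return e,P,onz(K,T,e[0],lz),l
E
python3 - <<'E'
from h import *
im=cv2.imread("pics/w13.png");z=np.load("pics/w13.npz");K,T=z['K'],z['T']
e,P,L,l=magn(im,K,T,283,range(135,230,5));print(e,P[::4],L.round(4),l.round(4))
v=l[:2]*np.sign(l[0]);L2=L[:2];off=(l[2:]-L2)-((l[2:]-L2)@v)*v;print('lens off line',off.round(4),'angle',np.degrees(np.arctan2(v[1],v[0])))
print('grip',L2-.108*v,'end',onz(K,T,(280.5,242),.006).round(3),np.linalg.norm(onz(K,T,(280.5,242),.006)[:2]-L2))
i1=cv2.imread("pics/w1.png");z1=np.load("pics/w1.npz");e1=cv2.fitEllipse(cv2.convexHull(max(cv2.findContours((lambda m:(m.__setitem__((slice(None),slice(0,430)),0),m.__setitem__((slice(155,None)),0),m.__setitem__((slice(0,70)),0),m)[-1])(cv2.inRange(i1,(0,0,0),(70,70,70))),cv2.RETR_EXTERNAL,cv2.CHAIN_APPROX_NONE)[0],key=cv2.contourArea)))
print('tri',meet([ray(K,T,e[0]),ray(z1['K'],z1['T'],e1[0])]), e1)
s=manip.get_state();P=s['position'];Rm=rot(s['ee_rot']);print(P.round(4));G=np.append(L2-.108*v,P[2]);print('go',(Rm.T@(G-P)).round(4),'yaw x',np.degrees(np.arctan2(Rm[1,0],Rm[0,0])))
E
```

```text
((285.1665344238281, 72.54399871826172), (75.3533706665039, 82.25562286376953), 10.863301277160645) [(np.float64(283.0), 135), (np.float64(278.5), 155), (np.float64(282.5), 175), (np.float64(281.0), 195), (np.float64(280.5), 215)] [ 0.5253 -0.3015  0.007 ] [ 0.9582 -0.286   0.39   -0.2624]
lens off line [-0.0003 -0.0011] angle -16.618755
grip [ 0.42185436 -0.27062022] end [ 0.3   -0.238  0.006] 0.2339479756344832
tri (array([ 0.52508027, -0.301544  ,  0.00577833]), [np.float64(0.00034820328415679315), np.float64(0.0003482032841568563)]) ((467.788818359375, 110.54621887207031), (59.84897994995117, 75.17296600341797), 49.68208694458008)
[ 0.4269 -0.2396  0.2518]
go [ 0.0036  0.0312 -0.    ] yaw x -15.767868356053357
```

Triangulated lens height 5.8 mm agrees with 7 mm. Approach the grip point.

```bash
python3 steer.py '.0036 .0312 0 0.015;0 0 .04 0;0 0 .04 0;0 0 .04 0;0 0 .03 0' 0.03|sed -n 2,2p;python3 steer.py '0 0 0 0;0 0 0 0;0 0 0 0'|sed -n 2,3p
python3 - <<'E'
from h import *
im,K,T=grab("wrist","w14.png");s=manip.get_state();P=s['position'];Rm=rot(s['ee_rot']);print(P.round(4))
h=cv2.cvtColor(im,cv2.COLOR_BGR2HSV);pts=[]
for y in range(130,235,5):
    r=h[y,220:310].astype(int);w=np.where((r[:,1]<45)&(r[:,2]>120))[0]
    if len(w)>2: pts.append((220+(w.min()+w.max())/2,y,w.max()-w.min()))
print([tuple(map(float,p)) for p in pts[::2]])
W=np.array([onz(K,T,p[:2],.0125)[:2] for p in pts if p[2]<22],np.float32);l=cv2.fitLine(W,cv2.DIST_HUBER,0,1e-4,1e-4).ravel();v=l[:2]*np.sign(l[0])
d=l[2:]-P[:2];d=d-(d@v)*v;print('angle',np.degrees(np.arctan2(v[1],v[0])),'yaw',np.degrees(np.arctan2(Rm[1,0],Rm[0,0])),'line off tool',(Rm.T@np.append(d,0)).round(4),proj(K,T,P-[0,0,.02]))
E
```

```text
position: [0.421, -0.269, 0.1]
position: [0.4234, -0.2713, 0.1044]
ee_rot: [0.001, 0.99, -0.144, 0.001]
[ 0.4237 -0.2717  0.105 ]
[(259.5, 130.0, 27.0), (260.0, 140.0, 26.0), (259.5, 150.0, 25.0), (249.0, 160.0, 46.0), (260.5, 170.0, 13.0), (244.5, 180.0, 45.0), (243.0, 190.0, 44.0), (260.0, 200.0, 12.0), (260.5, 210.0, 11.0), (260.0, 220.0, 10.0), (261.0, 230.0, 10.0)]
angle -16.370377 yaw -16.591765433631227 line off tool [0.     0.0007 0.    ] [260.67549308 244.98599606]
```

View pics/w14.png

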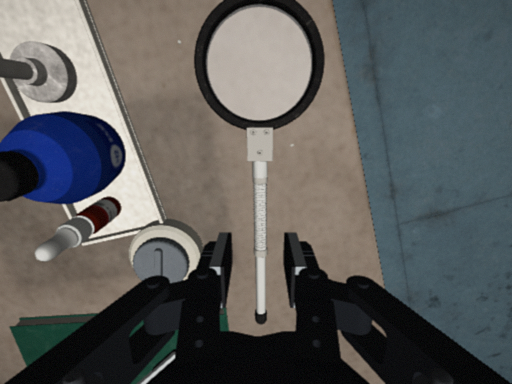

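Handle is centred between the pads at column 260, grip point at about row 240. Descend.

```bash
python3 steer.py '0 .0005 .03 0;0 0 .03 0;0 0 .012 0;0 0 0 0;0 0 0 0'|sed -n 2,4p;python3 steer.py '0 0 0.003 0;0 0 0 0;0 0 0 0'|sed -n 2,4p
```

```text
position: [0.423, -0.2721, 0.0325]
ee_rot: [0.001, 0.989, -0.145, 0.001]
contact_force: [0.5, -0.2, 0.2]
position: [0.4227, -0.2719, 0.0294]
ee_rot: [0.001, 0.989, -0.145, 0.001]
contact_force: [0.3, 0.1, 0.6]
```

```bash
python3 steer.py '0 0 0.004 0;0 0 0 0;0 0 0 0'|sed -n 2,4p;python3 steer.py '0 0 0 0;0 0 0 0;0 0 0 0;0 0 0 0' 0.0 70|sed -n 2,6p;python3 steer.py '0 0 0 0;0 0 0 0'|sed -n 2,6p
```

```text
position: [0.4218, -0.2712, 0.0241]
ee_rot: [0.0, 0.989, -0.145, -0.0]
contact_force: [-0.3, -0.4, -0.3]
position: [0.4219, -0.2713, 0.0243]
ee_rot: [0.0, 0.989, -0.145, 0.0]
contact_force: [-0.5, -0.1, 3.1]
width: 0.0085
gripper_force: 69.6
position: [0.422, -0.2714, 0.0243]
ee_rot: [0.0, 0.989, -0.145, 0.0]
contact_force: [-2.0, 0.6, 5.4]
width: 0.0083
gripper_force: 69.7
```

```bash
python3 steer.py '0 0 -.01 0;0 0 -.02 0;0 0 -.03 0;0 0 -.03 0;0 0 -.03 0' - 90|sed -n 2,6p;python3 steer.py '0 0 -.03 0;0 0 -.03 0;0 0 0 0;0 0 0 0;0 0 0 0'|sed -n 2,6p
python3 - <<'E'
from h import *
im,K,T=grab("wrist","w15.png");s=manip.get_state();P=s['position'];Rm=rot(s['ee_rot']);print(P.round(4))
m=cv2.inRange(im,(0,0,0),(70,70,70));m[250:]=0
for c in cv2.findContours(m,cv2.RETR_EXTERNAL,cv2.CHAIN_APPROX_NONE)[0]:
    if cv2.contourArea(cv2.convexHull(c))>3000: e=cv2.fitEllipse(cv2.convexHull(c));X=onz(K,T,e[0],P[2]-.0173);print(e,cv2.boundingRect(c),'lens in tool',(Rm.T@(X-P)).round(4))
E
```

```text
position: [0.4213, -0.2707, 0.1445]
ee_rot: [-0.001, 0.989, -0.145, -0.001]
contact_force: [0.7, 0.1, -1.7]
width: 0.008
gripper_force: 90.0
position: [0.4211, -0.2705, 0.2028]
ee_rot: [-0.001, 0.989, -0.145, -0.001]
contact_force: [0.0, 0.4, -2.1]
width: 0.0081
gripper_force: 90.1
[ 0.4208 -0.2703  0.2022]
((257.7772521972656, 23.705936431884766), (213.6311492919922, 240.54400634765625), 0.25180909037590027) (151, 0, 214, 142) lens in tool [ 0.1123 -0.0013  0.0169]
```

View pics/w15.png

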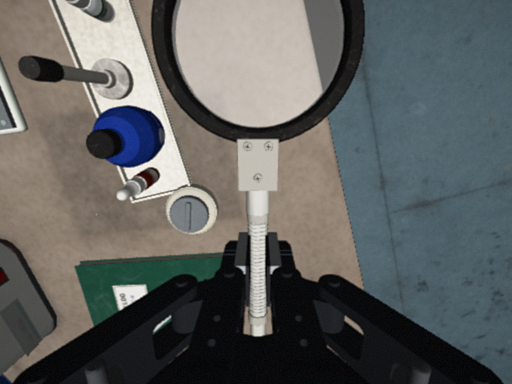

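Magnifier lifted, held centred at column 258; the lens rim's lower edge is at row 141. Check it is level by comparing with the predicted rim.

```bash
python3 - <<'E'
from h import *
z=np.load("pics/w15.npz");K,T=z['K'],z['T'];s=manip.get_state();P=np.array(s['position']);Rm=rot(s['ee_rot'])
from itertools import product
a=np.linspace(0,2*np.pi,90)
for dx,tilt in product((.1055,.108,.1105),(-3,0,3)):
    t=np.radians(tilt);q=[]
    for zz in(-.006,.006):
        for k in a:
            v=np.array([dx+.046*np.cos(k),.046*np.sin(k),zz]);w=np.array([v[0]*np.cos(t)-v[2]*np.sin(t),v[1],.0173+v[0]*np.sin(t)+v[2]*np.cos(t)])
            q.append(proj(K,T,P+Rm@w))
    q=np.array(q);print(dx,tilt,'rows',q[:,1].max().round(1),'w',np.ptp(q[:,0]).round(1))
# side view check of rim tilt
im,K,T=grab("side","s16.png");print(proj(K,T,P+Rm@np.array([.108,0,.0173])),proj(K,T,P))
x,y=map(int,proj(K,T,P+Rm@np.array([.06,0,.0173])));cv2.imwrite("pics/s16c.png",cv2.resize(im[max(0,y-70):y+70,max(0,x-100):x+100],(800,560),interpolation=cv2.INTER_CUBIC))
m=cv2.inRange(im,(0,0,0),(70,70,70));p0=proj(K,T,P+Rm@np.array([.108,0,.0173]))
for c in cv2.findContours(m,cv2.RETR_EXTERNAL,cv2.CHAIN_APPROX_NONE)[0]:
    if cv2.pointPolygonTest(cv2.convexHull(c),tuple(map(float,p0)),False)>0: print(cv2.fitEllipse(cv2.convexHull(c)),cv2.boundingRect(c))
q=np.array([proj(K,T,P+Rm@np.array([.108+.046*np.cos(k),.046*np.sin(k),.0173+zz])) for k in a for zz in(-.006,.006)],np.float32);print('model',cv2.fitEllipse(cv2.convexHull(q)))
E
```

```text
0.1055 -3 rows 146.6 w 224.7
0.1055 0 rows 144.8 w 214.2
0.1055 3 rows 143.4 w 204.8
0.108 -3 rows 141.3 w 226.5
0.108 0 rows 139.6 w 215.6
0.108 3 rows 138.2 w 205.9
0.1105 -3 rows 136.0 w 228.4
0.1105 0 rows 134.3 w 217.1
0.1105 3 rows 133.1 w 207.0
[248.2620418  223.12759014] [194.47629816 196.35617049]
model ((248.20228576660156, 224.16748046875), (40.690853118896484, 57.30183792114258), 89.91944122314453)
```

View pics/s16c.png

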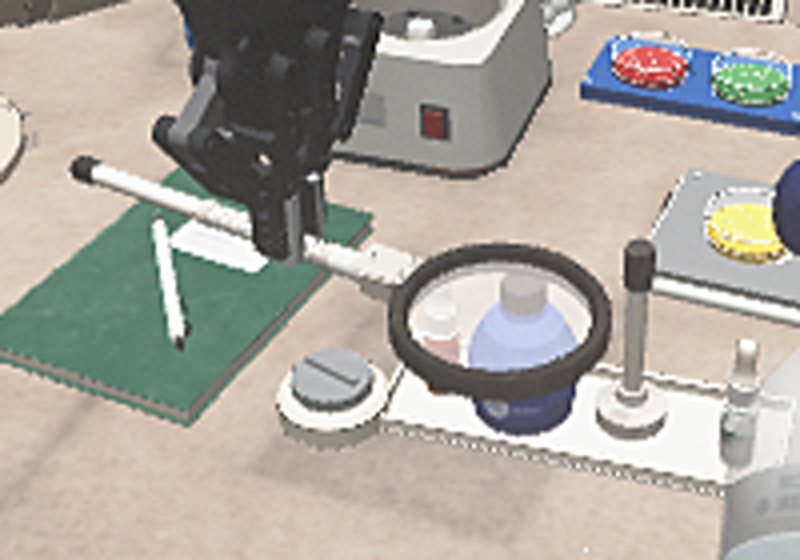

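Magnifier level in the hand (rim predicted within 2 px, side view agrees). Carry over the tray, turning the handle so its tail clears the centrifuge.

```bash
python3 steer.py '.0008 -.0287 0 0;.0008 -.0287 0 0;.0008 -.0287 0 0;.0008 -.0287 0 0;.0008 -.0287 0 0'|sed -n 2,2p;python3 steer.py '0 0 0 -.116;0 0 0 -.116;0 0 0 -.116;0 0 0 -.116;0 0 0 0'|sed -n 2,3p;python3 steer.py '.0135 -.0253 0 0;.0135 -.0253 0 0;.0135 -.0253 0 0;.0135 -.0253 0 0;.0135 -.0253 0 0'|sed -n 2,2p;python3 steer.py '0 0 0 0;0 0 0 0;0 0 0 0'|sed -n 2,6p
python3 - <<'E'
from h import *
im,K,T=grab("wrist","w17.png");s=manip.get_state();P=s['position'];Rm=rot(s['ee_rot']);print(s['clock'],P.round(4),np.degrees(np.arctan2(Rm[1,0],Rm[0,0])).round(2),Rm[2].round(4))
L=P+Rm@[.1075,0,.0173];print('lens',L.round(4),'go',(Rm.T@(np.array([.6155,.020,.066])-L)).round(4))
for b in blobs(im,'yellow',200)[:2]: print('yellow',cen(b),cv2.boundingRect(b),onz(K,T,cen(b),.0265).round(4))
q=quad(boxm(im,proj(K,T,[.6155,.02,.02])))if 0 else None
for n in('scene','side'):
    i,k,t=grab(n,n+"17.png")
    for b in blobs(i,'yellow',30): 
        X=onz(k,t,cen(b),.027)
        if abs(X[0]-.6)<.1 and abs(X[1])<.1: print(n,cen(b),cv2.boundingRect(b),X.round(3))
    for nm,X in(('blue',None),):
        for b in blobs(i,'blue',200): print(n,nm,cen(b).round(1))
E
```

```text
position: [0.4662, -0.1334, 0.2022]
position: [0.466, -0.1344, 0.2023]
ee_rot: [-0.001, 0.996, 0.088, -0.002]
position: [0.5112, 0.0025, 0.2028]
position: [0.5109, 0.001, 0.2031]
ee_rot: [0.0, 0.996, 0.086, -0.001]
contact_force: [-0.4, -0.4, -1.7]
width: 0.0079
gripper_force: 90.1
25.5 [0.5109 0.0006 0.2033] 9.84 [-1.9e-03  2.0e-04 -1.0e+00]
lens [0.6168 0.019  0.1858] go [-0.0009 -0.0012  0.1198]
scene [250.94685364 184.14315796] (241, 180, 20, 9) [0.602 0.017 0.027]
scene blue [305.6 208.8]
side [309.76309204 200.70584106] (300, 195, 18, 12) [0.612 0.015 0.027]
side blue [253.1 229.1]
side blue [297.5 164.7]
side blue [356.3 183.2]
```

```bash
python3 steer.py '-.0009 -.0012 .025 0;0 0 .03 0;0 0 .03 0;0 0 .02 0;0 0 .008 0'|sed -n 2,2p;python3 steer.py '0 0 0.005 0;0 0 0 0;0 0 0 0;0 0 0 0;0 0 0 0'|sed -n 2,6p
python3 - <<'E'
from h import *
im,K,T=grab("wrist","w18.png");s=manip.get_state();P=s['position'];Rm=rot(s['ee_rot']);print(s['clock'],P.round(4),np.array(s['qd']).round(3),Rm[2].round(4))
L=P+Rm@[.1075,0,.0173];print('lens',L.round(4))
# yellow seen through the lens, and rim, in the wrist view
h=cv2.cvtColor(im,cv2.COLOR_BGR2HSV);m=cv2.inRange(h,(18,40,110),(38,255,255));m=cv2.morphologyEx(m,cv2.MORPH_CLOSE,np.ones((7,7)))
for c in cv2.findContours(m,cv2.RETR_EXTERNAL,cv2.CHAIN_APPROX_NONE)[0]:
    if cv2.contourArea(c)>800: print('yel',cv2.boundingRect(c),cen(c).round(1),onz(K,T,cen(c),.0265).round(4))
m=cv2.inRange(im,(0,0,0),(70,70,70));m[230:]=0
for c in cv2.findContours(m,cv2.RETR_EXTERNAL,cv2.CHAIN_APPROX_NONE)[0]:
    if cv2.contourArea(cv2.convexHull(c))>3000: print('rim',cv2.boundingRect(c))
for n in('scene','side'):
    i,k,t=grab(n,n+"18.png");pl=proj(k,t,L);
    h=cv2.cvtColor(i,cv2.COLOR_BGR2HSV)
    m=cv2.inRange(i,(0,0,0),(75,75,75));w=np.zeros_like(m);x,y=map(int,pl);w[y-26:y+27,x-36:x+37]=m[y-26:y+27,x-36:x+37]
    a=np.linspace(0,6.28,60);q=np.array([proj(k,t,L+[.046*np.cos(b),.046*np.sin(b),zz]) for b in a for zz in(-.006,.006)]);print(n,'lens px',pl.round(1),'model box',q.min(0).round(1),q.max(0).round(1))
    for c in cv2.findContours(w,cv2.RETR_EXTERNAL,cv2.CHAIN_APPROX_NONE)[0]:
        if cv2.contourArea(cv2.convexHull(c))>80: print('  dark',cv2.boundingRect(c))
E
```

```text
position: [0.508, 0.0016, 0.0882]
position: [0.5115, 0.0021, 0.0873]
ee_rot: [0.0, 0.996, 0.086, 0.001]
contact_force: [0.2, -0.8, -1.1]
width: 0.0082
gripper_force: 90.1
26.4833 [0.5113 0.0022 0.0872] [ 0.003  0.005  0.007  0.001 -0.002  0.001] [ 2.3e-03  8.0e-04 -1.0e+00]
lens [0.6172 0.0208 0.0701]
yel (214, 11, 90, 98) [258.5  59.3] [0.6139 0.0212 0.0265]
rim (151, 0, 214, 142)
rim (4, 0, 18, 219)
scene lens px [251.1 167.6] model box [234.3 158.6] [267.8 177.3]
  dark (220, 141, 52, 46)
side lens px [313.7 185.4] model box [294.9 173.8] [332.7 198. ]
  dark (295, 176, 55, 33)
```

```bash
python3 steer.py '-.002 0 .002 0;0 0 .002 0;0 0 0 0;0 0 0 0;0 0 0 0'|sed -n 2,6p;python3 steer.py '0 0 0 0;0 0 0 0;0 0 0 0;0 0 0 0;0 0 0 0'|sed -n 2,6p
python3 - <<'E'
from h import *
im,K,T=grab("wrist","w19.png");s=manip.get_state();P=s['position'];Rm=rot(s['ee_rot']);print(s['clock'],P.round(4),np.array(s['qd']).round(3),Rm[2].round(4),'lens',(P+Rm@[.1075,0,.0173]).round(4))
h=cv2.cvtColor(im,cv2.COLOR_BGR2HSV);m=cv2.morphologyEx(cv2.inRange(h,(18,40,110),(38,255,255)),cv2.MORPH_CLOSE,np.ones((7,7)))
for c in cv2.findContours(m,cv2.RETR_EXTERNAL,cv2.CHAIN_APPROX_NONE)[0]:
    if cv2.contourArea(c)>800: print('yel',cv2.boundingRect(c),cen(c).round(1),onz(K,T,cen(c),.0265).round(4))
m=cv2.inRange(im,(0,0,0),(70,70,70));m[230:]=0
for c in cv2.findContours(m,cv2.RETR_EXTERNAL,cv2.CHAIN_APPROX_NONE)[0]:
    if cv2.contourArea(cv2.convexHull(c))>6000: print('rim',cv2.boundingRect(c))
i0=cv2.imread("pics/side0.png");i,k,t=grab("side","side19.png")
for c in('red','green','blue'): print(c,[cen(b).round(1).tolist() for b in blobs(i,c,60)[:3]],[cen(b).round(1).tolist() for b in blobs(i0,c,60)[:3]])
i0=cv2.imread("pics/scene0.png");i,k,t=grab("scene","scene19.png");d=cv2.absdiff(i[190:225,275:345],i0[190:225,275:345]).max(2);print('tray diff px',int((d>40).sum()))
E
```

```text
position: [0.5085, 0.002, 0.082]
ee_rot: [0.0, 0.996, 0.087, -0.0]
contact_force: [-0.8, -0.2, -1.7]
width: 0.008
gripper_force: 90.1
position: [0.5085, 0.002, 0.0821]
ee_rot: [0.0, 0.996, 0.087, 0.0]
contact_force: [0.8, -0.5, -2.3]
width: 0.0082
gripper_force: 90.1
27.4667 [0.5085 0.002  0.082 ] [-0.001 -0.001  0.    -0.002  0.001 -0.001] [ 0.e+00  1.e-04 -1.e+00] lens [0.6144 0.0205 0.0647]
yel (213, 0, 93, 104) [259.1  51.6] [0.6142 0.0213 0.0265]
rim (151, 0, 214, 142)
red [[285.8, 160.8]] [[310.1, 201.5], [257.3, 130.8]]
green [[310.5, 164.1]] [[310.5, 164.1]]
blue [[253.2, 229.1], [362.1, 182.1], [303.9, 164.8]] [[253.1, 229.1], [356.8, 183.2], [297.8, 165.2]]
tray diff px 0
```

```bash
python3 -c "
from rig import manip
print(manip.sign_off())"
```

```text
the job is handed in; nothing more can be done
None
```

I handed the job in at about 27.5 s: yellow is in the light box seat, red is in the carrier place yellow came from, and the arm is still holding the magnifier level, its lens centred over yellow about 3 cm above the lid; the green dish and tray had not moved, but I viewed 13 pictures, over the limit of 10.

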